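Unlatch the drying chamber and hold its lid at the index

TASK

Turn the latch knob on the right-hand deck of the drying chamber clockwise, past its click, until its toe is well clear of the lid (nearly a quarter turn, to its stop). Then lift the lid by its handle until the pointer on the lid's left edge stands level with the index rider on the graduated quadrant, and hold it there: the program finishes with the gripper still holding the lid up at that angle. Leave the rider where it is set and do not disturb the loose things around.

Things in the scene. Friction and masses are not known exactly. Their poses are not given: they have to be found in the camera images.
- case: Drying chamber, a white box 245 (x) x 300 (y) x 90 mm (z), fixed to the bench. Origin at its footprint, 130 mm behind its front face and half-way across; x points to its back, y to its left, z up. It stands turned by up to 0.35 rad. An open well in its top is closed by a hinged lid; a latch knob stands on the deck right of the lid, a graduated quadrant on the deck left of it (plate in the x-z plane at y = 112 mm, up to 140 mm above the deck).
- latch (a joint): Angle of the latch knob, rad. 0: its toe (a 14 mm wide, 44 mm long arm below the grip) points to the case's +y and lies over the lid's edge, locking it. Grows clockwise seen from above to the stop at 1.40 (toe towards the case's +x). It starts at 0 to 0.15. A ball detent resists between 0.35 and 0.65 with up to about 0.15 N m and then pushes the knob onward; beyond 1.0 the toe is clear of the lid. Stays where it is left.
- latch_grip (a point): Point to grip the latch knob: on its vertical turning axis, 133 mm above the bench and 10 mm below the top of the grip. The grip is an upright black bar 14 mm thick, 52 mm long, 30 mm high (118 to 148 mm above the bench; the toe below it lies at 100 to 107 mm). The bar lies along this point's y axis (the case's y at latch 0, turning with the knob); pinch it across its 14 mm thickness.
- lid (a joint): Angle of the lid, rad. 0 closed (flat), grows as its front edge rises; it can open to 1.40. Free hinge, it falls shut when let go (about 0.45 kg).
- lid_handle (a point): Middle of the lid's handle: a round horizontal steel bar of 12 mm diameter and about 92 mm free length along the case's y, carried on two bent legs at its ends. It lies 250 mm in front of the hinge axis and 37 mm above the plane of the lid, so 41 mm clear above (closed) and 40 mm in front of the lid's front edge. It turns with the lid; being round it can turn between the fingers.
- lid_hinge (a point): Middle of the lid's hinge axis, which is horizontal along the case's y; 94 mm above the bench, near the back of the case. Fixed to the case.
- lid_pointer (a point): Tip of the dark pointer blade on the lid's left edge, 132 mm from the hinge axis in the plane of the lid; its x axis lies along the lid (from tip towards hinge). It moves with the lid.
- index (a joint): Angle at which the index rider is set on the quadrant, rad, with the same axis, zero and sense as the lid: the lid stands at the mark when both have the same value. Set between 0.35 and 0.95; the quadrant has a tick every 5 degrees. Held by friction only.
- index_mark (a point): Pin of the index rider (dark block 34 x 16 x 14 mm with an 8 mm steel pin pointing to the lid, on the quadrant rail), 145 mm from the hinge axis; its x axis points from there towards the hinge.
- vial: Small vial with black cap, 24 mm diameter, 48 mm high, standing loose on the left front corner of the chamber's deck. Origin under its centre. Not to be disturbed.
- beaker: Glass beaker, 58 mm wide, 68 mm high, on the bench to the right of the chamber. Origin under its centre. Not to be disturbed.
- crucible: Small crucible, 44 mm wide, 36 mm high, on the bench in front and left of the chamber. Origin under its centre. Not to be disturbed.
- petri_dish: Petri dish, 88 mm wide, 16 mm high, on the bench in front of the chamber. Origin under its centre. Not to be disturbed.

How it is judged:
By the outcome, as a careful person would: the job done as asked, in the order asked, and still so for the second after the job is handed in, while the arm keeps its last pose, push and grip.
It also fails if it takes over 54 s, if anything falls off the work surface, if the arm or the gripper's body presses on something with over 40 N, if the wrist force passes 120 N, or if a joint passes its speed limit or range.

ROBOT

A 6-joint arm with a two-finger parallel gripper is mounted at the origin on a cart in front of the work surface, level with it; the furniture and walls round the work are solid. World frame = base frame: x ahead of the robot, y to its left, z up, the work surface at z = 0. Lengths are in m, angles in rad, forces in N, time in s.
With the tool pointing down it reaches from about 0.375 to 0.9 m from the base axis. Payload 3.1 kg.
Tool frame: the origin (TCP) lies at the centre of the arm's flange, where the gripper is bolted on; the fingertips stand r.nose_length ahead of it and the grasp point (between the pads) lies 155 mm ahead of it (r.nose_length is the distance from the TCP to the fingertips, in m); y points along the fingers, x is the direction in which the jaws open and shut, and the axes are right-handed (so a half turn about y gives the same grasp; the last joint's range is limited). The gripper opens to 85 mm and grips with 20 to 120 N. Pads are 22 mm wide; open, the fingers measure 114 mm over their backs; the gripper's body (76 mm by 85 mm) begins 54 mm behind the grasp point. The pads swing forward as they close: fully open they stand 13 mm farther back than shut.
Start: joints at [-1.327, 0.527, 1.433, -0, 1.181, -0.178], TCP at [0.256, -0.57, 0.405] pointing down, gripper open.
Joint ranges: [-3.08, 3.08], [-0.75, 2.2], [0.22, 2.44], [-1.43, 4.57], [0, 2.65], [-2.85, 2.85]. Speed limits (rad/s): [2.79, 2.79, 3.14, 3.14, 3.14, 3.14].

INTERFACE

Orientations are given as a rotation vector (axis times angle).
In Python, from workcell import r, imaging, workorder gives the robot as it stands.
- The arm moves only by the shell command python3 -m pendant 'ROWS' [FORCE]. ROWS is a JSON object of lists of equal length, an entry for each row: "offset": the shift along the world's x, y, z in units of 40 mm (1.0 is 40 mm), a list of three; "rotation": the turn, a rotation vector about the world's x, y, z in degrees, a list of three; "jaw": the gripper command: -1 is fully open, 1 is shut, values between are in proportion. In form: {"offset": [[dx, dy, dz], ...], "rotation": [[wx, wy, wz], ...], "jaw": [jaw, ...]}. A call has 1 to 10 rows; each row is the pose to reach, as a shift and turn from the pose commanded when the call began; what a row does not reach only later rows make up. A row lasts 1/10 s, in which the tool goes at most 50 mm and 8.59 degrees, less where a joint would pass 70% of its speed; a pose out of reach is approached as far as the arm can. A call with a gripper value outside its range is refused whole. The fingers move at their own pace and stop on an object; FORCE is the grip in N (left out, the last holds). Time passes only in rows, so rows that repeat a pose let the fingers close. It gives the time, the measured TCP pose, the force and the opening at its end, in the units of the state.
- r.observe(): the state, without advancing time (a new reading comes with each control period).
- imaging.get_image(name): name is "scene" or "top" or "wrist"; returns a dict with "frame" (400x640x3 uint8, red, green, blue), "depth" (400x640 float32, m along the optical axis (not along the pixel's ray), 0 where there is no reading), "fx", "fy", "cx", "cy" (pixels), "origin" and "attitude" of the camera in the world. Camera axes: x right, y up, looking along -z (the intrinsics and any distortion apply to the point x, -y, -z); pixel columns grow to the right and rows downward; lengths in m; the calibration is good to about 2 mm. The wrist camera is an equidistant fisheye: a pixel r from the principal point sees the ray r / f radians off the axis. A picture is of the moment at which its call begins.
- workorder.close_job(): hands the job in, once; it reports no verdict.
The state is a dict: "t": time; "joints": joint angles; "joint_velocities": joint speeds; "joint_efforts": joint torques, N m; "position": TCP position; "tcp_rot": TCP orientation; "wrist_force": force on the tool from outside, world axes, zero at the start; "moment": the same for the moment, N m; "finger_gap": finger opening in m.
Only numpy, scipy, OpenCV 4.12 (cv2) and the standard library are available. Lean on these libraries where they do the work, as an engineer would, in place of code of your own. Each camera call takes 0.05 s, during which the arm holds its last target.

## Working session

There is one attempt and no reset: what is moved stays moved. The work goes in short steps, Python scripts to look and compute and a shell command to move; the robot and the scene stay as the last step left them, time stands still between calls to the robot, and variables do not carry over. Pictures are saved under pics/ and viewed, and the job is handed in when it is done.

```bash
ls; mkdir -p pics
cat > h.py <<'E'
import numpy as np, cv2
from workcell import r, imaging, workorder
def snap(n,tag):
    d=imaging.get_image(n); cv2.imwrite(f'pics/{tag}.png',cv2.cvtColor(d['frame'],cv2.COLOR_RGB2BGR))
    np.save(f'pics/{tag}.npy',d,allow_pickle=True); return d
def load(tag): return np.load(f'pics/{tag}.npy',allow_pickle=True).item()
E
python3 - <<'E'
from h import *
for n in ['scene','top','wrist']:
    d=snap(n,n+'0'); print(n,{k:v for k,v in d.items() if k not in('frame','depth')})
print(r.observe(), r.nose_length)
E
```

```text
pics
scene {'fx': 486.5793056018696, 'fy': 486.5793056018696, 'cx': 326.7545951337918, 'cy': 197.3750783184159, 'origin': array([-0.11402477,  0.64668226,  0.77333055]), 'attitude': array([ 0.43669472, -1.16856334, -2.22300227])}
top {'fx': 416.55076074447453, 'fy': 416.55076074447453, 'cx': 320.6957523524269, 'cy': 207.89797607935913, 'origin': array([ 0.41563492, -0.10564364,  1.08052061]), 'attitude': array([ 0.08779516, -0.04171902, -1.58747194])}
wrist {'fx': 309.70691628693146, 'fy': 309.70691628693146, 'cx': 319.63261725247725, 'cy': 202.18697405423293, 'origin': array([ 0.31553232, -0.54278918,  0.37187081]), 'attitude': array([-0.22928432,  0.15216339, -1.13940224])}
{'t': 0.15, 'joints': array([-1.32647673e+00,  5.28276207e-01,  1.43360938e+00, -1.54221252e-05,
        1.18139520e+00, -1.78478814e-01]), 'joint_velocities': array([-0.00033645, -0.00272166, -0.00440376, -0.00112202, -0.00187329,
       -0.00013567]), 'joint_efforts': array([ 3.03941151e-04, -4.42743659e+01, -1.78276527e+01, -2.58321634e-04,
        5.64342365e-03,  1.38851908e-05]), 'position': array([ 0.25641973, -0.5696922 ,  0.40394324]), 'tcp_rot': array([-1.37888715,  0.89324501, -0.89120406]), 'wrist_force': array([0.52418113, 0.61451386, 0.51142515]), 'moment': array([0.01951127, 0.01226268, 0.01999826]), 'finger_gap': 0.08547612301326764} 0.1734
```

View pics/scene0.png

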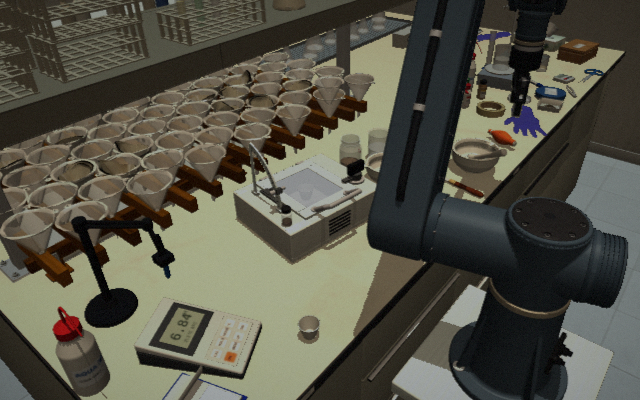

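View pics/top0.png

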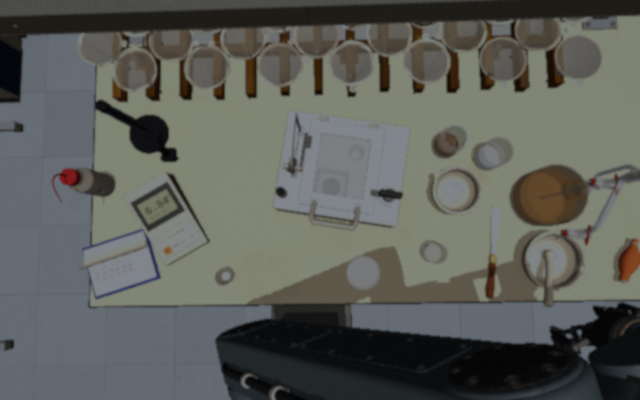

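View pics/wrist0.png

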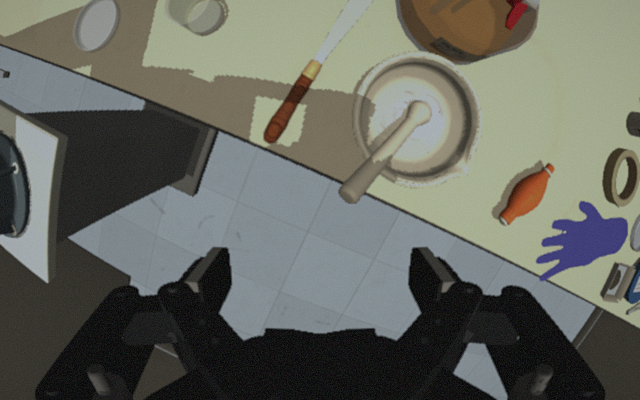

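Run:
```python
from h import *
d=load('top0');f=d['frame'][100:240,260:420]
cv2.imwrite('pics/topz.png',cv2.cvtColor(cv2.resize(f,None,fx=4.5,fy=4.2,interpolation=cv2.INTER_CUBIC),cv2.COLOR_RGB2BGR))
d=load('scene0');f=d['frame'][130:260,225:390]
cv2.imwrite('pics/scz.png',cv2.cvtColor(cv2.resize(f,None,fx=4.5,fy=4.5,interpolation=cv2.INTER_CUBIC),cv2.COLOR_RGB2BGR))
```

```text
(no output)
```

View pics/topz.png

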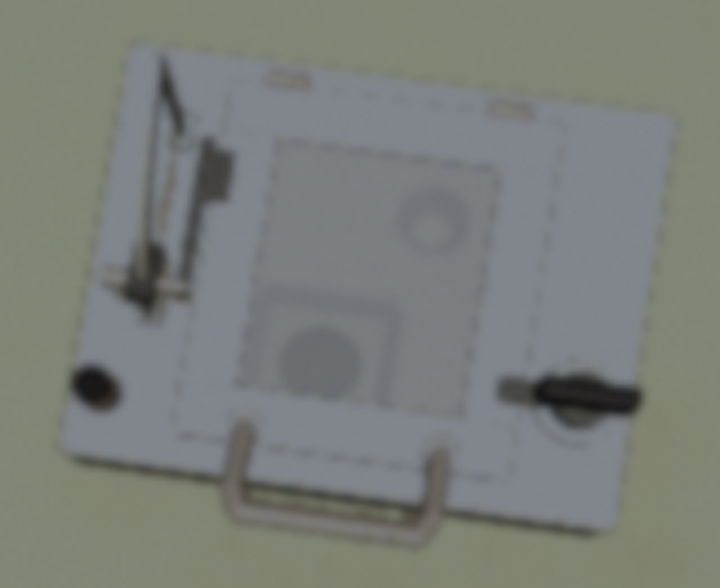

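View pics/scz.png

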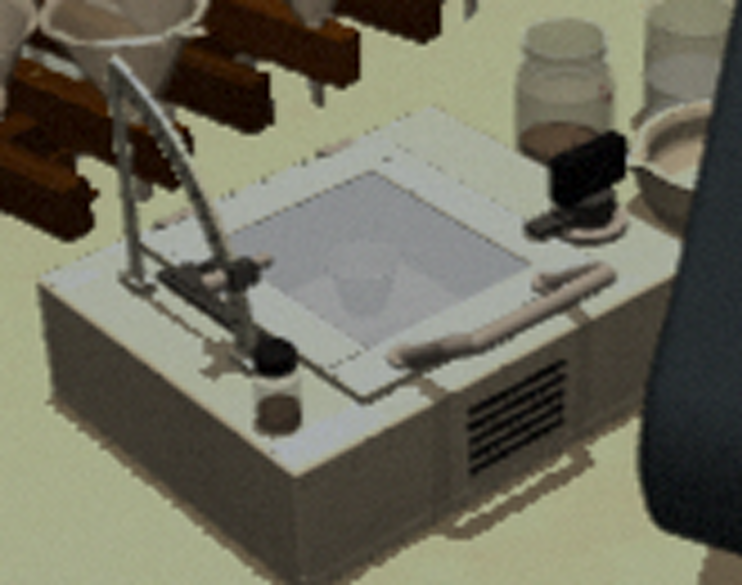

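```bash
cat >> h.py <<'E'
from scipy.spatial.transform import Rotation as R
def rays(d,uv):
    uv=np.atleast_2d(np.float64(uv)); v=np.c_[(uv[:,0]-d['cx'])/d['fx'],-(uv[:,1]-d['cy'])/d['fy'],-np.ones(len(uv))]
    return R.from_rotvec(d['attitude']).apply(v)
def onplane(d,uv,z):
    v=rays(d,uv); o=d['origin']; return o+v*((z-o[2])/v[:,2])[:,None]
def cloud(d):
    h,w=d['depth'].shape; u,v=np.meshgrid(np.arange(w),np.arange(h))
    return (d['origin']+rays(d,np.c_[u.ravel(),v.ravel()])*d['depth'].reshape(-1,1)).reshape(h,w,3)
E
python3 - <<'E'
from h import *
d=load('top0')
P=cloud(d)
print('bench z',np.median(P[180:200,230:260,2]))
px=np.array([[135,42],[675,117],[612,532],[62,455]])/[4.5,4.2]+[260,100]
print(onplane(d,px,.09))
for tag in ['top0','scene0']:
    d=load(tag);P=cloud(d)
    m=((P[...,2]>.075)&(P[...,2]<.105)&(P[...,0]>.35)&(P[...,0]<.8)&(abs(P[...,1]+.1)<.3)).astype(np.uint8)
    n,l,s,c=cv2.connectedComponentsWithStats(m); i=1+np.argmax(s[1:,4]); 
    q=P[l==i]; rc=cv2.minAreaRect((q[:,:2]*1000).astype(np.float32)); print(tag,s[i],rc,np.median(q[:,2]))
d=load('top0');P=cloud(d)
# handle, knob
m=(P[...,2]>.120)&(P[...,2]<.16)
n,l,s,c=cv2.connectedComponentsWithStats(m.astype(np.uint8))
for i in range(1,n):
    if s[i,4]>15: q=P[l==i]; print(s[i],q.mean(0),cv2.minAreaRect((q[:,:2]*1000).astype(np.float32)),q[:,2].max())
E
```

```text
bench z -0.0009194321147482087
[[ 0.73859534 -0.00637294  0.09      ]
 [ 0.68696494 -0.29575285  0.09      ]
 [ 0.44964638 -0.25474587  0.09      ]
 [ 0.49866374  0.03510073  0.09      ]]
top0 [  273   109   137   118 11631] ((597.3233642578125, -128.43113708496094), (300.45355224609375, 245.85968017578125), 80.0775375366211) 0.09413556520818978
scene0 [ 233  154  143   86 5886] ((596.1064453125, -127.29505920410156), (304.65869140625, 251.41236877441406), 80.42848205566406) 0.09362771864726283
[566  17  15   3  26] [ 0.92028184 -0.66666766  0.14417588] ((922.048828125, -665.7748413085938), (21.16435432434082, 12.849113464355469), 6.160440444946289) 0.15974811729108063
[517  19  35  30 691] [ 0.89178672 -0.58020859  0.14244913] ((886.2973022460938, -572.6841430664062), (76.97119140625, 63.994564056396484), 46.400794982910156) 0.15997519937804372
[444  21  33  29 649] [ 0.89406428 -0.41068673  0.1422757 ] ((888.60302734375, -406.32427978515625), (75.46415710449219, 61.977020263671875), 59.36166000366211) 0.15998344673680032
[371  23  34  31 682] [ 0.89211717 -0.24272342  0.14236432] (
[... 3525 characters left out ...]
] [ 0.51735505 -0.6147865   0.13003722] ((519.256103515625, -623.0198974609375), (101.47367858886719, 98.48235321044922), 18.061906814575195) 0.15982171751095753
[275 186  11  11  86] [0.53427405 0.0136938  0.13491408] ((535.0770874023438, 13.9746732711792), (21.07483673095703, 20.68686294555664), 27.307283401489258) 0.14039765911628077
[379 189  24  10 165] [ 0.5237795  -0.23680445  0.13989979] ((524.7041015625, -237.4393310546875), (51.8446159362793, 14.170637130737305), 79.6899185180664) 0.14702228433350772
[309 209  50  21 334] [ 0.46088825 -0.10508264  0.13272742] ((467.29449462890625, -105.95994567871094), (114.83274841308594, 33.712677001953125), 80.00016784667969) 0.14120196314996658
```

```bash
cat >> h.py <<'E'
YAW=np.deg2rad(-9.85); CX=np.array([np.cos(YAW),np.sin(YAW)]); CY=np.array([-CX[1],CX[0]])
O=np.array([.5970,-.1282])+.0075*CX
def tocase(p): p=np.atleast_2d(p); q=p[:,:2]-O; return np.c_[q@CX,q@CY,p[:,2:]]
def toworld(c): c=np.atleast_2d(c); return np.c_[O+c[:,:1]*CX+c[:,1:2]*CY,c[:,2:]]
E
python3 - <<'E'
from h import *
np.set_printoptions(precision=4,suppress=True)
print('tool axes\n',R.from_rotvec(r.observe()['tcp_rot']).as_matrix())
d=load('top0');P=cloud(d);C=tocase(P.reshape(-1,3)).reshape(P.shape)
print('O',O)
z=C[...,2]
m=(abs(C[...,0])<.2)&(abs(C[...,1])<.16)
k=m&(C[...,1]<-.06)&(z>.115)&(z<.16)
q=C[k]; print('knob',len(q),cv2.minAreaRect((q[:,:2]*1000).astype(np.float32)),q[:,2].max(), np.median(q[:,2]))
t=m&(C[...,1]<-.04)&(d['frame'].sum(2)<230)
vy,vx=np.nonzero(t); print(len(vx))
dk=cv2.fitLine(np.c_[vx,vy].astype(np.float32),cv2.DIST_L2,0,.01,.01).ravel(); print(dk)
hb=m&(abs(C[...,1])<.046)&(C[...,0]<-.1)&(z>.12); q=C[hb]; print('handle',q.min(0),q.max(0),np.median(q,0))
for tag in ['top0','scene0']:
    d=load(tag);P=cloud(d);C=tocase(P.reshape(-1,3)).reshape(P.shape);z=C[...,2]
    m=(abs(C[...,0])<.2)&(C[...,1]>.07)&(C[...,1]<.14)&(z>.11)&(z<.3)
    q=C[m]; vy,vx=np.nonzero(m);F=d['frame'][m]
    print(tag,len(q),q.min(0),q.max(0))
    # vial
    mm=m&(z>.12)&(z<.145)&(C[...,0]<-.05); print(tocase(P[mm]).mean(0) if mm.any() else 0)
E
```

```text
tool axes
 [[ 0.4103 -0.0004  0.9119]
 [-0.9119  0.0016  0.4103]
 [-0.0017 -1.      0.0003]]
O [ 0.6044 -0.1295]
knob 180 ((-62.54335403442383, -119.30545043945312), (51.405128479003906, 24.526308059692383), 81.03886413574219) 0.14702228433350772 0.1409346016115584
274
[  0.004   -1.     385.8321 179.7591]
handle [-0.1901 -0.0459  0.1212] [-0.1283  0.0458  1.0805] [-0.1901 -0.0088  1.0805]
top0 562 [-0.1039  0.0907  0.1102] [0.1999 0.1399 0.237 ]
[-0.0936  0.1288  0.1348]
scene0 742 [-0.1083  0.0895  0.1103] [0.2    0.1399 0.2376]
[-0.0985  0.1323  0.1322]
```

Run:
```python
from h import *
np.set_printoptions(precision=4,suppress=True)
print('knob case',tocase([[.5247,-.2374,.133]]))
d=load('top0');P=cloud(d);C=tocase(P.reshape(-1,3)).reshape(P.shape);z=C[...,2]
hb=(abs(C[...,1])<.03)&(C[...,0]<-.1)&(z>.11)&(z<.16); q=C[hb]; print('handle',len(q),q.min(0),q.max(0),np.median(q,0))
print('zoom px',tocase(onplane(d,np.array([[330,527]])/[4.5,4.2]+[260,100],.133)))
# pin: pixels in zoom top: pin right end (185,287), left (108,277)
d2=load('scene0')
f=d2['frame'][140:220,235:300]; cv2.imwrite('pics/quad.png',cv2.cvtColor(cv2.resize(f,None,fx=9,fy=7.5,interpolation=cv2.INTER_CUBIC),cv2.COLOR_RGB2BGR))
f=d['frame'][108:180,275:320]; cv2.imwrite('pics/quadt.png',cv2.cvtColor(cv2.convertScaleAbs(cv2.resize(f,None,fx=8,fy=8,interpolation=cv2.INTER_CUBIC),alpha=1.6),cv2.COLOR_RGB2BGR))
```

```text
knob case [[-0.0601 -0.12    0.133 ]]
handle 141 [-0.1558 -0.0299  0.128 ] [-0.1439  0.03    0.1412] [-0.1501  0.0002  0.1352]
zoom px [[-0.1527 -0.0033  0.133 ]]
```

View pics/quad.png

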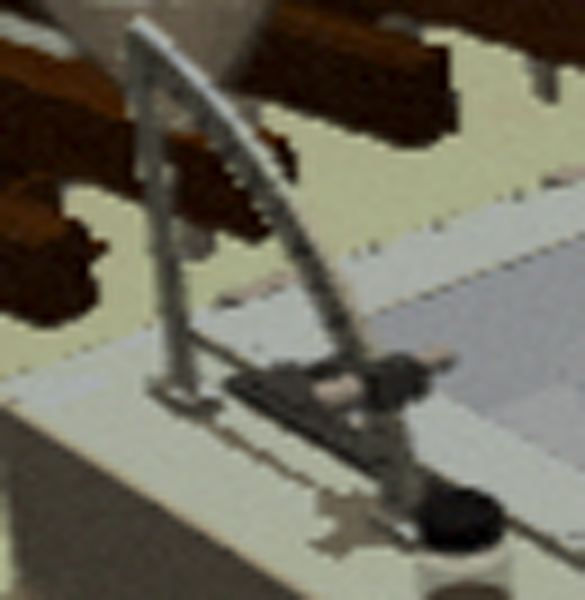

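View pics/quadt.png

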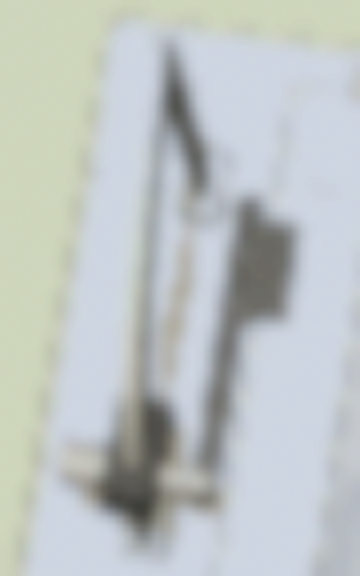

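Run:
```python
from h import *
np.set_printoptions(precision=4,suppress=True)
t=load('top0');s=load('scene0')
def tri(a,b):
    va,vb=rays(t,[a])[0],rays(s,[b])[0]; A=np.c_[va,-vb]
    x=np.linalg.lstsq(A,s['origin']-t['origin'],rcond=None)[0]
    p=t['origin']+va*x[0];q=s['origin']+vb*x[1]; return (p+q)/2,np.linalg.norm(p-q)
for a,b in [((283.1,165.5),(270.6,192.4)),((301.9,169.3),(285,187.3))]:
    p,e=tri(a,b); c=tocase([p])[0]; print(c,e,'r',np.hypot(.1-c[0],c[2]-.094),'ang',np.arctan2(c[2]-.094,.1-c[0]))
for d in (t,s):
    C=tocase(cloud(d).reshape(-1,3)).reshape(400,640,3); 
    rr=np.hypot(.1-C[...,0],C[...,2]-.094); m=(rr>.12)&(rr<.165)&(C[...,1]>.08)&(C[...,1]<.135)&(C[...,2]>.12)&(C[...,0]<.02)&(C[...,0]>-.085)
    q=C[m]; a=np.arctan2(q[:,2]-.094,.1-q[:,0]); print(len(q)); 
    h=np.histogram(a,bins=np.arange(.2,1.2,.04)); print(h[0])
```

```text
[-0.0365  0.1297  0.1494] 0.0005574418980485327 r 0.14732713680038925 ang 0.3851651813149256
[-0.0373  0.0873  0.145 ] 0.0016952113787232336 r 0.14647028473091553 ang 0.35598465251032385
229
[ 0  0  0  8 44 87  5  4  7  4  8  5  8  7  6  8  6  8  6  7  0  0  0  0]
301
[13  8  7 29 49 36 10 12 11 12 11 13 11 14 11 11 11 12 10  4  1  0  0  0]
```

```bash
python3 -m pendant '{"offset":[[0.6,0.75,0.3],[1.3,1.6,0.6],[2.0,2.45,0.6],[2.65,3.3,0.6],[3.35,4.15,0.6],[4.0,5.0,0.6],[4.7,5.8,0.6],[5.4,6.65,0.6],[6.05,7.5,0.6],[6.7,8.3,0.6]],"rotation":[[0,0,5.6],[0,0,11.2],[0,0,16.8],[0,0,22.4],[0,0,28],[0,0,33.6],[0,0,39],[0,0,45],[0,0,50],[0,0,55.6]],"jaw":[-1,-1,-1,-1,-1,-1,-1,-1,-1,-1]}' 60
python3 -m pendant '{"offset":[[0,0,0],[0,0,0],[0,0,0]],"rotation":[[0,0,0],[0,0,0],[0,0,0]],"jaw":[-0.5,-0.5,-0.5]}'
python3 - <<'E'
from h import *
d=snap('wrist','w1'); print(d['origin'],d['attitude']); print(r.observe()['joints'])
M=R.from_rotvec(r.observe()['tcp_rot']).as_matrix();print(M)
E
```

```text
t: 1.15
position: [0.5253, -0.2361, 0.4285]
tcp_rot: [-1.566, 0.137, -0.136]
wrist_force: [0.0, 0.3, -0.6]
finger_gap: 0.0855
t: 1.45
position: [0.524, -0.2386, 0.4284]
tcp_rot: [-1.566, 0.141, -0.14]
wrist_force: [0.2, -0.4, 0.3]
finger_gap: 0.0641
[ 0.53502256 -0.17421394  0.3964742 ] [-0.25989921  0.02337614 -0.17638642]
[-6.21898798e-01  4.33945093e-01  1.53127116e+00 -4.66904325e-04
  1.17683371e+00 -4.42116700e-01]
[[ 9.83914543e-01 -6.22828350e-04  1.78638695e-01]
 [-1.78638780e-01 -8.40211645e-05  9.83914722e-01]
 [-5.97800551e-04 -9.99999803e-01 -1.93930942e-04]]
```

View pics/w1.png

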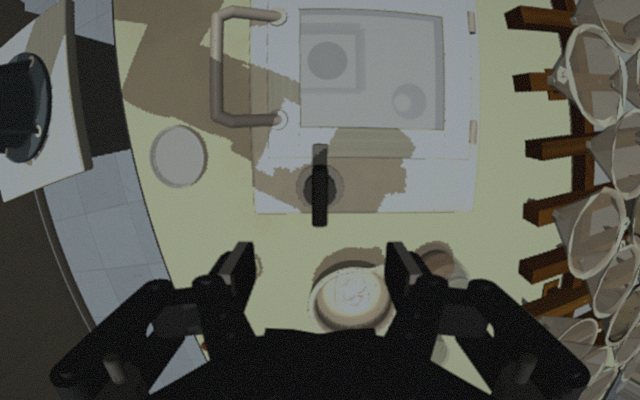

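```bash
cat >> h.py <<'E'
def fray(d,uv):
    uv=np.atleast_2d(np.float64(uv)); x=(uv[:,0]-d['cx'])/d['fx'];y=(uv[:,1]-d['cy'])/d['fy'];th=np.hypot(x,y)
    k=np.where(th>1e-9,np.sin(th)/np.maximum(th,1e-9),1); v=np.c_[x*k,-y*k,-np.cos(th)]
    return R.from_rotvec(d['attitude']).apply(v)
def fplane(d,uv,z):
    v=fray(d,uv);o=d['origin'];return o+v*((z-o[2])/v[:,2])[:,None]
E
python3 - <<'E'
from h import *
np.set_printoptions(precision=4,suppress=True)
d=load('w1'); f=cv2.cvtColor(d['frame'],cv2.COLOR_RGB2GRAY)[130:240,290:355]
cv2.imwrite('pics/w1z.png',cv2.convertScaleAbs(cv2.resize(f,None,fx=6,fy=5,interpolation=cv2.INTER_CUBIC),alpha=1.8))
for uv in [(320.5,165),(320.5,195),(320.5,226)]: p=fplane(d,[uv],.148); print(p,tocase(p))
# handle bar center 
p=fplane(d,[(216,68)],.131);print('handle',p,tocase(p))
E
```

```text
[[ 0.5294 -0.2089  0.148 ]] [[-0.0602 -0.0911  0.148 ]]
[[ 0.5251 -0.2335  0.148 ]] [[-0.0604 -0.1161  0.148 ]]
[[ 0.5203 -0.2602  0.148 ]] [[-0.0605 -0.1431  0.148 ]]
handle [[ 0.4546 -0.1082  0.131 ]] [[-0.1512 -0.0047  0.131 ]]
```

View pics/w1z.png

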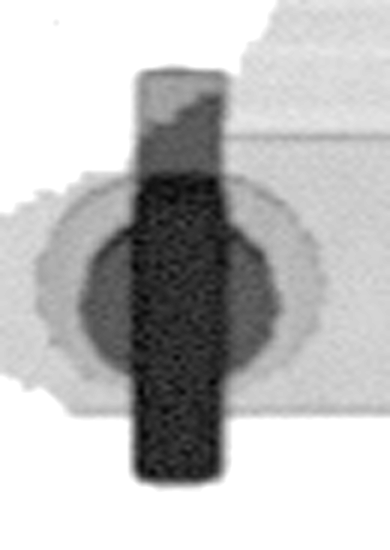

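```bash
python3 -m pendant '{"offset":[[0.02,0.03,-0.8],[0.02,0.03,-1.6],[0.02,0.03,-2.4],[0.02,0.03,-3.1],[0.02,0.03,-3.5],[0.02,0.03,-3.5],[0.02,0.03,-3.5],[0.02,0.03,-3.5],[0.02,0.03,-3.5],[0.02,0.03,-3.5]],"rotation":[[0,0,0],[0,0,0],[0,0,0],[0,0,0],[0,0,0],[0,0,0],[0,0,0],[0,0,0],[0,0,0],[0,0,0]],"jaw":[-0.5,-0.5,-0.5,-0.5,-0.5,-0.5,0.2,0.7,1,1]}' 60
python3 -m pendant '{"offset":[[0,0,0],[0,0,0],[0,0,0],[0,0,0]],"rotation":[[0,0,0],[0,0,0],[0,0,0],[0,0,0]],"jaw":[1,1,1,1]}' 60
```

```text
t: 2.5
position: [0.5244, -0.2369, 0.2902]
tcp_rot: [-1.567, 0.141, -0.137]
wrist_force: [-5.5, -1.3, 6.2]
finger_gap: 0.0132
t: 2.9
position: [0.5243, -0.2368, 0.2902]
tcp_rot: [-1.567, 0.14, -0.137]
wrist_force: [-5.6, -0.3, 6.1]
finger_gap: 0.0131
```

```bash
python3 -m pendant '{"offset":[[0,0,0],[0,0,0],[0,0,0],[0,0,0],[0,0,0],[0,0,0],[0,0,0],[0,0,0],[0,0,0],[0,0,0]],"rotation":[[0,0,-4],[0,0,-8],[0,0,-12],[0,0,-16],[0,0,-20],[0,0,-24],[0,0,-28],[0,0,-32],[0,0,-36],[0,0,-40]],"jaw":[1,1,1,1,1,1,1,1,1,1]}'
python3 -m pendant '{"offset":[[0,0,0],[0,0,0],[0,0,0],[0,0,0],[0,0,0],[0,0,0],[0,0,0],[0,0,0],[0,0,0],[0,0,0]],"rotation":[[0,0,-5],[0,0,-10],[0,0,-15],[0,0,-20],[0,0,-25],[0,0,-30],[0,0,-35],[0,0,-38],[0,0,-39],[0,0,-39]],"jaw":[1,1,1,1,1,1,1,1,1,1]}'
python3 - <<'E'
from h import *
o=r.observe();print(o['moment'],o['wrist_force'],o['joints']);M=R.from_rotvec(o['tcp_rot']).as_matrix();print(np.degrees(np.arctan2(M[1,0],M[0,0])))
E
```

```text
t: 3.9
position: [0.5249, -0.2372, 0.2902]
tcp_rot: [-1.462, 0.685, -0.686]
wrist_force: [-4.0, -3.0, 2.8]
finger_gap: 0.0131
t: 4.9
position: [0.5251, -0.2379, 0.2902]
tcp_rot: [-1.219, 1.196, -1.201]
wrist_force: [-3.5, -3.7, 4.1]
finger_gap: 0.0127
[-0.67175908  0.61948618  0.05026711] [-3.52371146 -3.67266943  4.0703806 ] [-0.61853162  0.61718761  1.65641251 -0.0035363   0.86523674  0.93934875]
-89.12886341214134
```

```bash
python3 -m pendant '{"offset":[[0,0,0],[0,0,0],[0,0,0],[0,0,0]],"rotation":[[0,0,-1],[0,0,-2],[0,0,-2.5],[0,0,-2.5]],"jaw":[1,1,1,1]}'
python3 - <<'E'
from h import *
o=r.observe();print(o['moment'],o['wrist_force']);M=R.from_rotvec(o['tcp_rot']).as_matrix();print(np.degrees(np.arctan2(M[1,0],M[0,0])))
E
```

```text
t: 5.3
position: [0.5252, -0.2378, 0.2902]
tcp_rot: [-1.201, 1.225, -1.231]
wrist_force: [-3.8, -3.4, 3.8]
finger_gap: 0.0131
[-0.66625701  0.63261802  0.79855335] [-3.77859301 -3.36269972  3.75870371]
-91.39843336846499
```

```bash
python3 -m pendant '{"offset":[[0,0,0],[0,0,0],[0,0,0],[0,0,0],[0,0,0],[0,0,0.5],[0,0,1.2],[0,0,2.0],[0,0,2.8],[0,0,2.8]],"rotation":[[0,0,1],[0,0,1.5],[0,0,1.5],[0,0,1.5],[0,0,1.5],[0,0,1.5],[0,0,1.5],[0,0,1.5],[0,0,1.5],[0,0,1.5]],"jaw":[1,-0.4,-0.5,-0.5,-0.5,-0.5,-0.5,-0.5,-0.5,-0.5]}'
python3 - <<'E'
from h import *
d=snap('wrist','w2');d=snap('scene','s2');print(r.observe()['position'])
E
```

```text
t: 6.3
position: [0.5265, -0.2373, 0.4054]
tcp_rot: [-1.206, 1.202, -1.22]
wrist_force: [-0.0, -1.2, -0.2]
finger_gap: 0.0641
[ 0.52525818 -0.23651002  0.40130647]
```

View pics/w2.png

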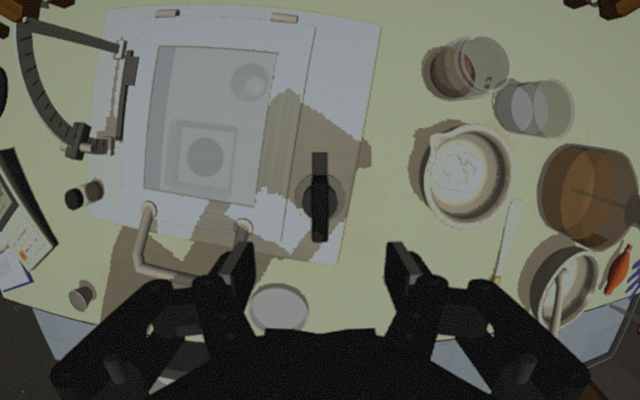

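Run:
```python
from h import *
d=load('w2'); f=d['frame'][0:170,10:150]
cv2.imwrite('pics/w2z.png',cv2.cvtColor(cv2.resize(f,None,fx=3.5,fy=3.5,interpolation=cv2.INTER_CUBIC)*1,cv2.COLOR_RGB2BGR))
f=d['frame'][110:170,55:135]
cv2.imwrite('pics/w2zz.png',cv2.cvtColor(cv2.resize(f,None,fx=8,fy=8,interpolation=cv2.INTER_CUBIC)*1,cv2.COLOR_RGB2BGR))
```

```text
(no output)
```

View pics/w2z.png

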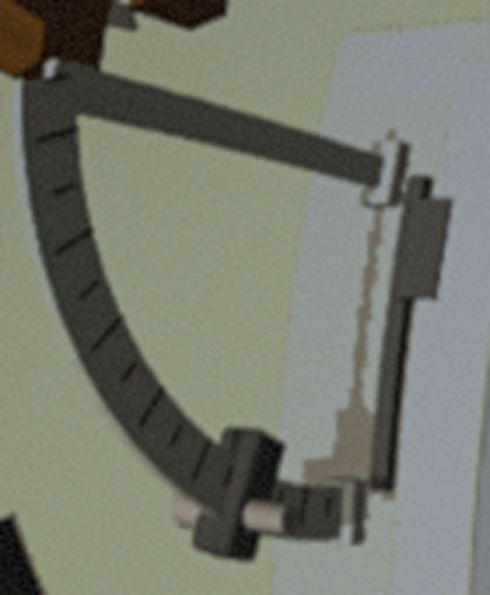

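View pics/w2zz.png

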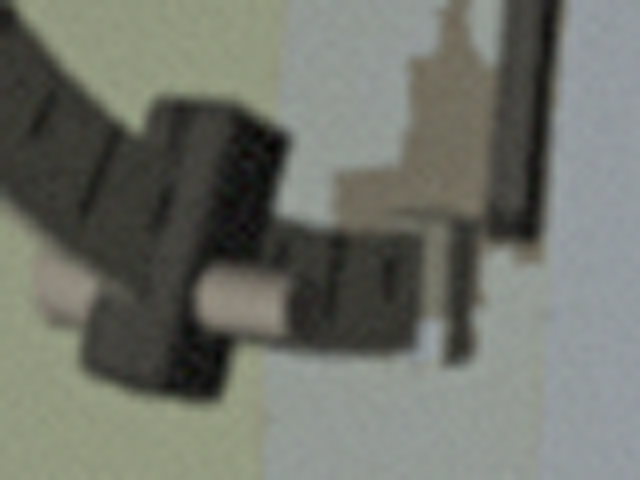

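Run:
```python
from h import *
np.set_printoptions(precision=4,suppress=True)
d=load('w2')
def yplane(uv,y):
    v=fray(d,[uv])[0];o=tocase([d['origin']])[0]; vc=np.array([v[:2]@CX,v[:2]@CY,v[2]]); return o+vc*(y-o[1])/vc[1]
def pr(n,uv,y):
    p=yplane(uv,y); print(n,y,p,'r',np.hypot(.1-p[0],p[2]-.094),'ang %.4f'%np.arctan2(p[2]-.094,.1-p[0]), 'deg %.2f'%np.degrees(np.arctan2(p[2]-.094,.1-p[0])))
z=lambda x,y:(55+(x+.5)/8-.5,110+(y+.5)/8-.5)
z3=lambda x,y:(10+(x+.5)/3.5-.5,(y+.5)/3.5-.5)
pr('pin base',z(200,298),.104)
for y in(.084,.087,.09,.093): pr('tip',z(290,303),y)
for n,p in dict(t1=z(388,285),t2=z(335,290)).items(): pr(n,p,.11)
for n,p in dict(a=z3(57,133),b=z3(63,190),c=z3(74,241),d=z3(89,289),e=z3(106,334),f=z3(129,373),g=z3(150,408),h=z3(177,437),i=z3(205,460)).items(): pr(n,p,.11)
```

```text
pin base 0.104 [-0.0369  0.104   0.1485] r 0.14733543363105167 ang 0.3791 deg 21.72
tip 0.084 [-0.035   0.084   0.1541] r 0.14782800418291192 ang 0.4190 deg 24.00
tip 0.087 [-0.0357  0.087   0.1507] r 0.14705879894010288 ang 0.3959 deg 22.69
tip 0.09 [-0.0363  0.09    0.1473] r 0.14636831625255745 ang 0.3727 deg 21.35
tip 0.093 [-0.037   0.093   0.1439] r 0.14575767489711214 ang 0.3492 deg 20.01
t1 0.11 [-0.0404  0.11    0.1037] r 0.14072390776577132 ang 0.0691 deg 3.96
t2 0.11 [-0.0399  0.11    0.1152] r 0.14150021918160177 ang 0.1506 deg 8.63
a 0.11 [0.0512 0.11   0.2224] r 0.1373354301508732 ang 1.2078 deg 69.20
b 0.11 [0.0396 0.11   0.2176] r 0.1375490251153701 ang 1.1159 deg 63.93
c 0.11 [0.029  0.11   0.2119] r 0.1375821001308817 ang 1.0288 deg 58.95
d 0.11 [0.0189 0.11   0.2053] r 0.13768967103225505 ang 0.9410 deg 53.91
e 0.11 [0.0091 0.11   0.1983] r 0.1383361726218652 ang 0.8536 deg 48.91
f 0.11 [0.0002 0.11   0.1894] r 0.13808761375427764 ang 0.7629 deg 43.71
g 0.11 [-0.0082  0.11    0.1812] r 0.13897433944304988 ang 0.6783 deg 38.87
h 0.11 [-0.0157  0.11    0.1707] r 0.13880301426986497 ang 0.5856 deg 33.55
i 0.11 [-0.0221  0.11    0.1595] r 0.13856664904762975 ang 0.4923 deg 28.20
```

Run:
```python
from h import *
o=r.observe();print(o['position'])
t=toworld([[-.1508,-.001,.131+.155]])[0]; print(t,(t-o['position'])/.04)
```

```text
[ 0.52525818 -0.23651002  0.40130647]
[ 0.45564132 -0.10467102  0.286     ] [-1.74042146  3.29597501 -2.88266166]
```

```bash
python3 -m pendant '{"offset":[[-0.17,0.33,0],[-0.35,0.66,0],[-0.52,0.99,0],[-0.7,1.32,0],[-0.87,1.65,0],[-1.04,1.98,0],[-1.22,2.31,0],[-1.39,2.64,0],[-1.57,2.97,0],[-1.74,3.3,0]],"rotation":[[0,0,8],[0,0,16],[0,0,24],[0,0,32],[0,0,40],[0,0,48],[0,0,56],[0,0,64],[0,0,72],[0,0,80]],"jaw":[-0.3,-0.3,-0.3,-0.3,-0.3,-0.3,-0.3,-0.3,-0.3,-0.3]}'
python3 -m pendant '{"offset":[[0,0,0],[0,0,0]],"rotation":[[0,0,0],[0,0,0]],"jaw":[-0.3,-0.3]}'
python3 - <<'E'
from h import *
d=snap('wrist','w3');M=R.from_rotvec(r.observe()['tcp_rot']).as_matrix();print(np.degrees(np.arctan2(M[1,0],M[0,0])),M[:,1])
o=r.observe();print(o['joints'])
t=toworld([[-.1508,-.001,.131+.155]])[0]; print(t,(t-o['position'])/.04)
E
```

```text
t: 7.4
position: [0.4548, -0.1039, 0.3991]
tcp_rot: [-1.565, 0.138, -0.132]
wrist_force: [1.1, -0.1, 0.7]
finger_gap: 0.0554
t: 7.6
position: [0.4556, -0.1047, 0.3999]
tcp_rot: [-1.566, 0.142, -0.14]
wrist_force: [0.1, -0.1, 0.8]
finger_gap: 0.0554
-10.312567779687289 [-6.52602251e-04  1.03866335e-04 -9.99999782e-01]
[-4.65957528e-01  3.24142157e-01  1.81939780e+00 -2.38364332e-04
  9.98682404e-01 -2.85840155e-01]
[ 0.45564132 -0.10467102  0.286     ] [-0.00780625  0.01014664 -2.8527513 ]
```

View pics/w3.png

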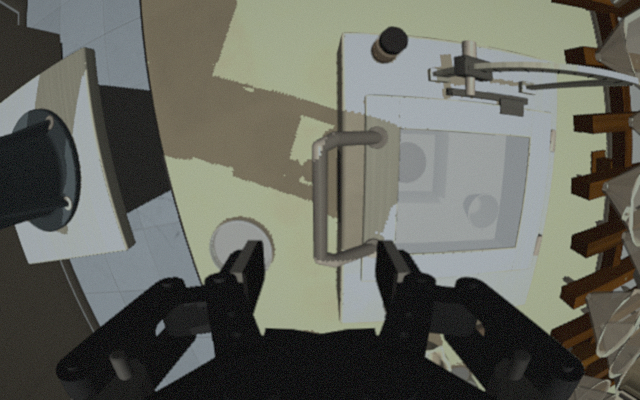

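```bash
python3 -m pendant '{"offset":[[0,0,-0.7],[0,0,-1.4],[0,0,-2.1],[0,0,-2.6],[0,0,-2.85],[0,0,-2.85],[0,0,-2.85],[0,0,-2.85],[0,0,-2.85],[0,0,-2.85]],"rotation":[[0,0,0],[0,0,0],[0,0,0],[0,0,0],[0,0,0],[0,0,0],[0,0,0],[0,0,0],[0,0,0],[0,0,0]],"jaw":[-0.3,-0.3,-0.3,-0.3,-0.3,-0.3,0.3,1,1,1]}' 50
python3 -m pendant '{"offset":[[0,0,0],[0,0,0],[0,0,0]],"rotation":[[0,0,0],[0,0,0],[0,0,0]],"jaw":[1,1,1]}' 50
python3 - <<'E'
from h import *
p=r.observe()['position'];print(p)
for a in np.arange(0,.46,.05):
    u=-.25*np.cos(a)+.037*np.sin(a); z=.25*np.sin(a)+.037*np.cos(a)
    dx=u+.25; dz=z-.037; print('%.2f'%a,np.round(np.r_[dx*CX,dz]/.04,3))
E
```

```text
t: 8.65
position: [0.4554, -0.1047, 0.2877]
tcp_rot: [-1.567, 0.139, -0.139]
wrist_force: [-2.2, -0.1, 4.0]
finger_gap: 0.0105
t: 8.95
position: [0.4553, -0.1047, 0.2877]
tcp_rot: [-1.567, 0.139, -0.139]
wrist_force: [-2.2, -1.0, 6.4]
finger_gap: 0.0101
[ 0.45532281 -0.10473552  0.28768671]
0.00 [ 0. -0.  0.]
0.05 [ 0.053 -0.009  0.311]
0.10 [ 0.122 -0.021  0.619]
0.15 [ 0.205 -0.036  0.924]
0.20 [ 0.304 -0.053  1.223]
0.25 [ 0.417 -0.072  1.518]
0.30 [ 0.544 -0.095  1.806]
0.35 [ 0.686 -0.119  2.087]
0.40 [ 0.841 -0.146  2.361]
0.45 [ 1.009 -0.175  2.626]
```

```bash
python3 -m pendant '{"offset":[[0.02,0,0.15],[0.05,-0.01,0.31],[0.12,-0.02,0.62],[0.2,-0.04,0.92],[0.3,-0.05,1.22],[0.42,-0.07,1.52],[0.54,-0.1,1.81],[0.69,-0.12,2.09],[0.69,-0.12,2.09],[0.69,-0.12,2.09]],"rotation":[[0,0,0],[0,0,0],[0,0,0],[0,0,0],[0,0,0],[0,0,0],[0,0,0],[0,0,0],[0,0,0],[0,0,0]],"jaw":[1,1,1,1,1,1,1,1,1,1]}' 50
python3 - <<'E'
from h import *
snap('wrist','w4');d=snap('scene','s4')
f=d['frame'][130:260,225:390]
cv2.imwrite('pics/s4z.png',cv2.cvtColor(cv2.resize(f,None,fx=4.5,fy=4.5,interpolation=cv2.INTER_CUBIC),cv2.COLOR_RGB2BGR))
E
```

```text
t: 9.95
position: [0.4821, -0.1093, 0.3707]
tcp_rot: [-1.567, 0.142, -0.136]
wrist_force: [-3.7, -2.2, -0.3]
finger_gap: 0.0103
```

View pics/w4.png

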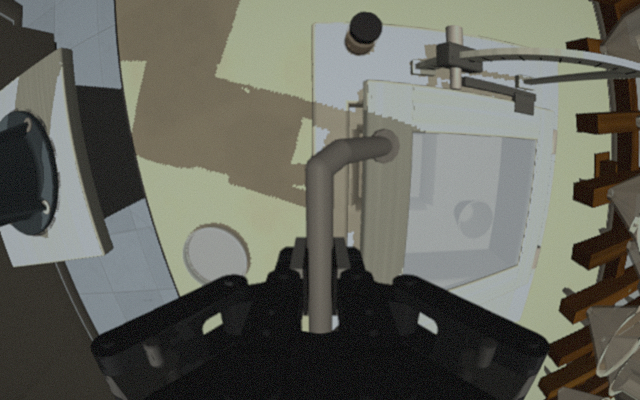

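View pics/s4z.png

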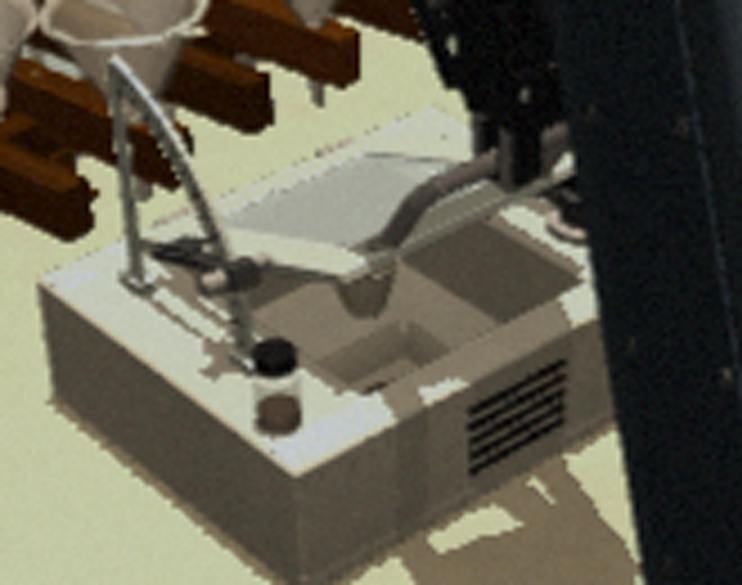

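Run:
```python
from h import *
d=load('w4'); f=d['frame'][15:120,400:550]
cv2.imwrite('pics/w4z.png',cv2.cvtColor(cv2.resize(f,None,fx=5,fy=5,interpolation=cv2.INTER_CUBIC)*1,cv2.COLOR_RGB2BGR))
d=load('s4'); f=d['frame'][170:220,245:305]
cv2.imwrite('pics/s4zz.png',cv2.cvtColor(cv2.resize(f,None,fx=12,fy=12,interpolation=cv2.INTER_CUBIC)*1,cv2.COLOR_RGB2BGR))
```

```text
(no output)
```

View pics/w4z.png

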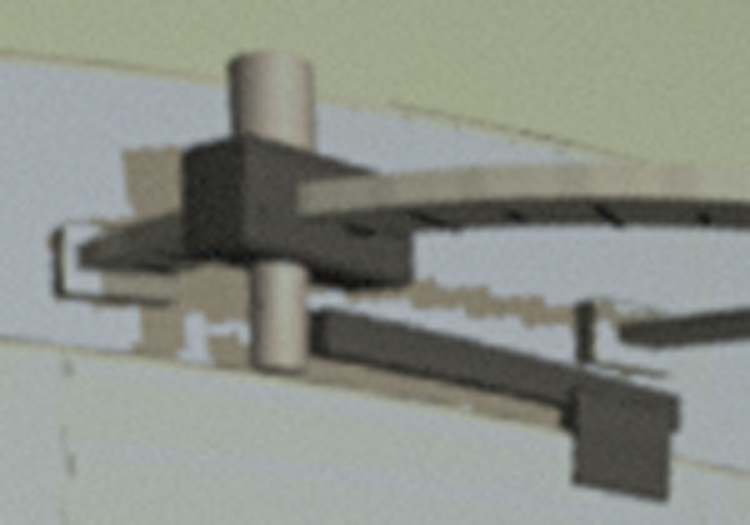

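View pics/s4zz.png

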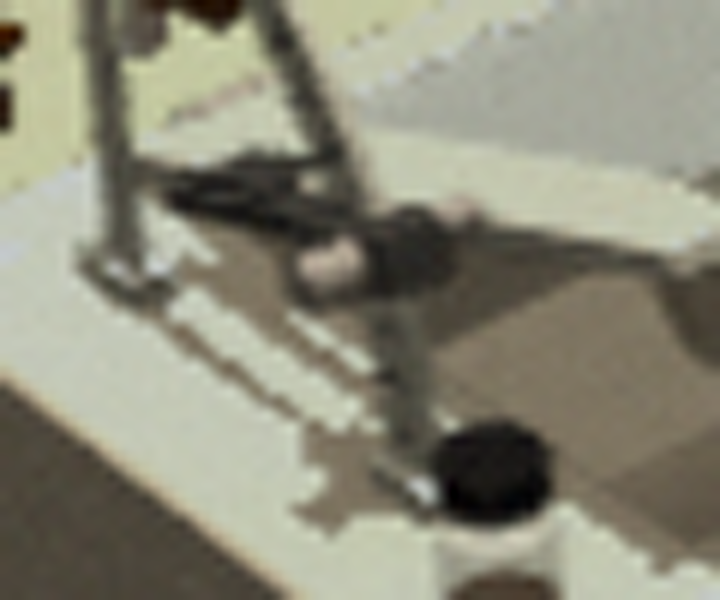

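```bash
cat > tri.py <<'E'
from h import *
np.set_printoptions(precision=4,suppress=True)
def zz(x,y,f,ox,oy): return (ox+(x+.5)/f-.5, oy+(y+.5)/f-.5)
def ray1(tag,uv):
    d=load(tag); v=(fray if tag[0]=='w' else rays)(d,[uv])[0]; return d['origin'],v/np.linalg.norm(v)
def multi(obs):
    A=np.zeros((3,3));b=np.zeros(3);L=[]
    for t,uv in obs:
        o,v=ray1(t,uv);P=np.eye(3)-np.outer(v,v);A+=P;b+=P@o;L.append((t,o,P))
    p=np.linalg.solve(A,b); c=tocase([p])[0]
    print(c,'r %.4f ang %.4f deg %.2f'%(np.hypot(.1-c[0],c[2]-.094),np.arctan2(c[2]-.094,.1-c[0]),np.degrees(np.arctan2(c[2]-.094,.1-c[0]))),[(t,round(1000*float(np.linalg.norm(P@(p-o))),1)) for t,o,P in L])
    return p
E
python3 - <<'E'
from tri import *
inn=[('top0',zz(216,489,8,275,108)),('scene0',zz(470,208,12,245,170)),('w2',zz(290,303,8,55,110)),('w4',zz(281,367,5,400,15))]
out=[('top0',zz(62,458,8,275,108)),('scene0',zz(328,266,12,245,170)),('w2',zz(40,288,8,55,110)),('w4',zz(271,58,5,400,15))]
for o in(inn,out):
    multi(o); multi(o[2:]); multi(o[1:]); multi(o[:2])
# pointer tip at lid angle .348: expect r .132
print('pointer tip'); multi([('w4',zz(318,330,5,400,15)),('s4',zz(355,225,12,245,170))])
# closed pointer top0+w2
E
```

```text
[-0.0363  0.0894  0.147 ] r 0.1462 ang 0.3710 deg 21.26 [('top0', 2.0), ('scene0', 1.5), ('w2', 0.6), ('w4', 0.3)]
[-0.0365  0.0896  0.1474] r 0.1466 ang 0.3732 deg 21.38 [('w2', 0.3), ('w4', 0.3)]
[-0.0361  0.0902  0.147 ] r 0.1461 ang 0.3711 deg 21.26 [('scene0', 0.8), ('w2', 0.3), ('w4', 0.7)]
[-0.0356  0.0888  0.146 ] r 0.1452 ang 0.3660 deg 20.97 [('top0', 1.7), ('scene0', 1.7)]
[-0.0379  0.1299  0.1521] r 0.1496 ang 0.3986 deg 22.84 [('top0', 2.8), ('scene0', 2.8), ('w2', 0.4), ('w4', 1.3)]
[-0.038   0.1313  0.1503] r 0.1490 ang 0.3874 deg 22.20 [('w2', 0.3), ('w4', 0.3)]
[-0.0389  0.1292  0.1523] r 0.1506 ang 0.3974 deg 22.77 [('scene0', 1.7), ('w2', 1.4), ('w4', 1.2)]
[-0.0374  0.1294  0.1521] r 0.1491 ang 0.3999 deg 22.91 [('top0', 2.8), ('scene0', 2.8)]
pointer tip
[-0.0199  0.101   0.1366] r 0.1272 ang 0.3412 deg 19.55 [('w4', 6.6), ('s4', 6.6)]
```

Run:
```python
from tri import *
def yp(tag,uv,y):
    o,v=ray1(tag,uv); oc=tocase([o])[0]; vc=np.array([v[:2]@CX,v[:2]@CY,v[2]]); return (oc+vc*(y-oc[1])/vc[1])[[0,2]]
T={70:zz(57,133,3.5,10,0),65:zz(63,190,3.5,10,0),60:zz(74,241,3.5,10,0),55:zz(89,289,3.5,10,0),50:zz(106,334,3.5,10,0),45:zz(129,373,3.5,10,0),40:zz(150,408,3.5,10,0),35:zz(177,437,3.5,10,0),30:zz(205,460,3.5,10,0),10:zz(335,290,8,55,110),5:zz(388,285,8,55,110)}
for y in(.108,.11,.112):
    A=[];b=[]
    for a,uv in T.items():
        p=yp('w2',uv,y);c,s=np.cos(np.radians(a)),np.sin(np.radians(a)); A+=[[1,0,-c],[0,1,s]];b+=list(p)
    x,res,_,_=np.linalg.lstsq(np.array(A),np.array(b),rcond=None); e=np.abs(np.array(A)@x-b).max()
    print('y',y,'centre,r',x,e)
    for yy,uv in((y-.006,zz(200,298,8,55,110)),(y-.0205,zz(290,303,8,55,110)),(y-.0225,zz(290,303,8,55,110))):
        p=yp('w2',uv,yy); print('   ',np.hypot(x[0]-p[0],p[1]-x[1]),np.degrees(np.arctan2(p[1]-x[1],x[0]-p[0])))
```

```text
y 0.108 centre,r [0.0981 0.0933 0.1386] 0.0012116112788672917
    0.14622205613014289 23.07094548381096
    0.14539815806848969 22.99744763059524
    0.14591478674187716 23.887169527447597
y 0.11 centre,r [0.0989 0.0908 0.1399] 0.0012227897596825965
    0.1475584102809095 23.048295323892717
    0.14669258380688285 22.913758034947847
    0.14720575933414054 23.79595938960854
y 0.112 centre,r [0.0998 0.0882 0.1412] 0.001233968240497929
    0.14889478707784115 23.026051744941054
    0.147987317042086 22.831532658140127
    0.14849709848848902 23.70633536494307
```

```bash
python3 -m pendant '{"offset":[[0.05,-0.01,0.09],[0.1,-0.02,0.18],[0.16,-0.03,0.28],[0.16,-0.03,0.28],[0.16,-0.03,0.28]],"rotation":[[0,0,0],[0,0,0],[0,0,0],[0,0,0],[0,0,0]],"jaw":[1,1,1,1,1]}' 50
python3 - <<'E'
from h import *
snap('top','t5');d=snap('wrist','w5')
f=d['frame'][15:120,400:550]
cv2.imwrite('pics/w5z.png',cv2.cvtColor(cv2.resize(f,None,fx=5,fy=5,interpolation=cv2.INTER_CUBIC)*1,cv2.COLOR_RGB2BGR))
d=snap('scene','s5'); f=d['frame'][170:220,245:305]
cv2.imwrite('pics/s5zz.png',cv2.cvtColor(cv2.resize(f,None,fx=12,fy=12,interpolation=cv2.INTER_CUBIC)*1,cv2.COLOR_RGB2BGR))
o=r.observe();print(o['position'],o['wrist_force'],o['t'])
E
```

```text
t: 10.55
position: [0.4882, -0.1105, 0.3816]
tcp_rot: [-1.566, 0.143, -0.134]
wrist_force: [-6.5, -2.2, 0.1]
finger_gap: 0.01
[ 0.48819619 -0.11043089  0.38149916] [-5.7767978  -1.96373723 -0.15434634] 10.7
```

View pics/w5z.png

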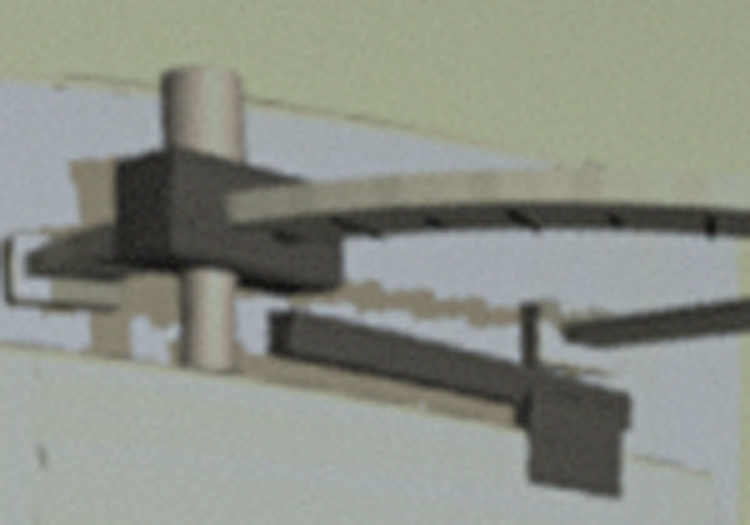

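View pics/s5zz.png

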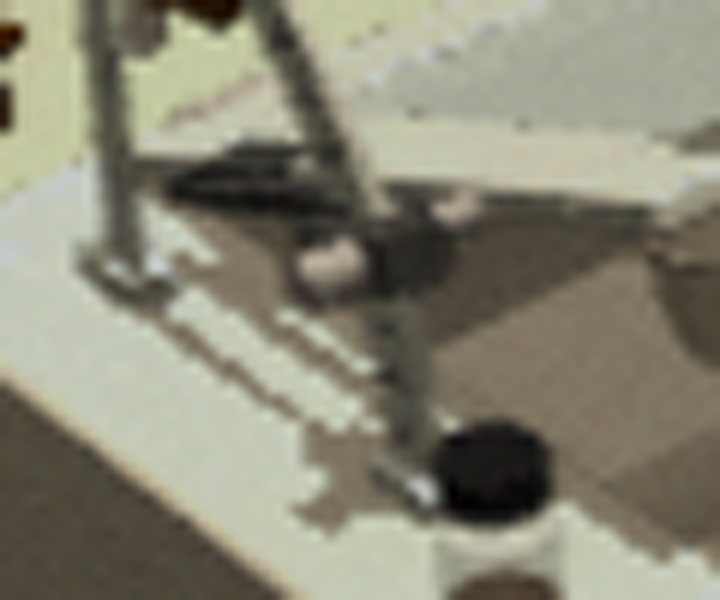

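Run:
```python
from tri import *
t=load('top0')
for n,p,z in(('pointer tip',(208,468),.096),('pin in',(218,490),.150),('pin out',(62,458),.150)):
    print(n,tocase(onplane(t,[zz(*p,8,275,108)],z)))
d=load('w2'); print('w2 pointer tip closed',tocase(fplane(d,[zz(381,489,3.5,10,0)],.096)))
def yp(tag,uv,y):
    o,v=ray1(tag,uv); oc=tocase([o])[0]; vc=np.array([v[:2]@CX,v[:2]@CY,v[2]]); return (oc+vc*(y-oc[1])/vc[1])[[0,2]]
def pr(n,tag,uv,y):
    p=yp(tag,uv,y);print(n,y,p,'r %.4f deg %.2f'%(np.hypot(.1-p[0],p[1]-.094),np.degrees(np.arctan2(p[1]-.094,.1-p[0]))))
for y in(.082,.085,.088,.091):
    pr('ptr tip w5','w5',zz(279,333,5,400,15),y)
    pr('pin w5','w5',zz(211,368,5,400,15),y)
for y in(.10,.104,.106):pr('pin base w5','w5',zz(207,268,5,400,15),y)
```

```text
pointer tip [[-0.0226  0.0961  0.096 ]]
pin in [[-0.0376  0.0866  0.15  ]]
pin out [[-0.0352  0.1318  0.15  ]]
w2 pointer tip closed [[-0.0335  0.0946  0.096 ]]
ptr tip w5 0.082 [-0.0661  0.2351] r 0.2179 deg 40.33
pin w5 0.082 [-0.0613  0.2084] r 0.1978 deg 35.36
ptr tip w5 0.085 [-0.0574  0.2158] r 0.1990 deg 37.73
pin w5 0.085 [-0.0517  0.1847] r 0.1767 deg 30.87
ptr tip w5 0.088 [-0.0486  0.1965] r 0.1805 deg 34.59
pin w5 0.088 [-0.0421  0.1609] r 0.1571 deg 25.21
ptr tip w5 0.091 [-0.0398  0.1772] r 0.1627 deg 30.75
pin w5 0.091 [-0.0325  0.1371] r 0.1394 deg 18.03
pin base w5 0.1 [-0.0447  0.1662] r 0.1617 deg 26.53
pin base w5 0.104 [-0.0365  0.1457] r 0.1460 deg 20.76
pin base w5 0.106 [-0.0324  0.1355] r 0.1387 deg 17.41
```

Run:
```python
from h import *
d=load('t5');f=d['frame'][108:198,275:345]; cv2.imwrite('pics/t5z.png',cv2.cvtColor(cv2.convertScaleAbs(cv2.resize(f,None,fx=6.5,fy=6.5,interpolation=cv2.INTER_CUBIC),alpha=1.6),cv2.COLOR_RGB2BGR))
```

```text
(no output)
```

View pics/t5z.png

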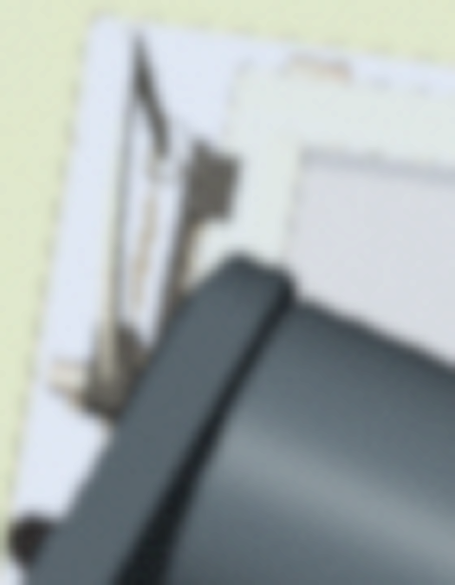

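Run:
```python
from tri import *
from scipy.optimize import brentq
def yp(tag,uv,y):
    o,v=ray1(tag,uv); oc=tocase([o])[0]; vc=np.array([v[:2]@CX,v[:2]@CY,v[2]]); return (oc+vc*(y-oc[1])/vc[1])[[0,2]]
def atr(n,tag,uv,rad,c=(.1,.094)):
    g=lambda y:np.hypot(c[0]-yp(tag,uv,y)[0],yp(tag,uv,y)[1]-c[1])-rad
    y=brentq(g,.08,.108); p=yp(tag,uv,y); print(n,tag,'y %.4f deg %.2f'%(y,np.degrees(np.arctan2(p[1]-c[1],c[0]-p[0]))))
for c in((.1,.094),(.1,.092),(.099,.094)):
  print(c)
  for dx in(-3,0,3):
    atr('ptr','w5',zz(279+dx,333,5,400,15),.132,c)
  atr('ptr','w4',zz(321,334,5,400,15),.132,c)
  atr('pin','w5',zz(211,368,5,400,15),.145,c); atr('pin','w4',zz(281,367,5,400,15),.145,c)
```

```text
(0.1, 0.094)
ptr w5 y 0.0967 deg 20.56
ptr w5 y 0.0966 deg 20.83
ptr w5 y 0.0966 deg 21.10
ptr w4 y 0.0963 deg 18.54
pin w5 y 0.0900 deg 20.62
pin w4 y 0.0897 deg 20.66
(0.1, 0.092)
ptr w5 y 0.0968 deg 21.07
ptr w5 y 0.0968 deg 21.33
ptr w5 y 0.0967 deg 21.60
ptr w4 y 0.0964 deg 19.08
pin w5 y 0.0901 deg 21.05
pin w4 y 0.0899 deg 21.12
(0.099, 0.094)
ptr w5 y 0.0965 deg 21.12
ptr w5 y 0.0965 deg 21.38
ptr w5 y 0.0964 deg 21.64
ptr w4 y 0.0961 deg 19.09
pin w5 y 0.0898 deg 21.16
pin w4 y 0.0896 deg 21.16
```

Run:
```python
from tri import *
d=load('s5');C=tocase(cloud(d).reshape(-1,3)).reshape(400,640,3)
# lid frame front/left: expected lid plane z-.094=tan(th)*(.1-x)
m=(abs(C[...,1])<.09)&(C[...,0]>-.11)&(C[...,0]<.08)&(d['depth']>0)
a=np.degrees(np.arctan2(C[...,2]-.094,.1-C[...,0])); m&=(a>17)&(a<30)&(C[...,2]<.2)
q=C[m]; print(len(q),np.histogram(a[m],bins=np.arange(17,30,1))[0])
A=np.c_[q[:,:2],np.ones(len(q))]
w=np.ones(len(q),bool)
for _ in range(8):
    x=np.linalg.lstsq(A[w],q[w,2],rcond=None)[0]; e=abs(A@x-q[:,2]); w=e<.003
print(w.sum(),x,'tilt',np.degrees(np.arctan(-x[0])))
o=r.observe();print(o['t'],o['position'],o['wrist_force'],o['finger_gap'])
snap('wrist','w6');
```

```text
1127 [  0   0   0   9  86 390 384 103  46  46  27  26]
971 [-0.4088  0.0024  0.1369] tilt 22.233667921590822
10.7 [ 0.4882 -0.1104  0.3815] [-5.7768 -1.9637 -0.1543] 0.010037336220493399
```

View pics/w6.png

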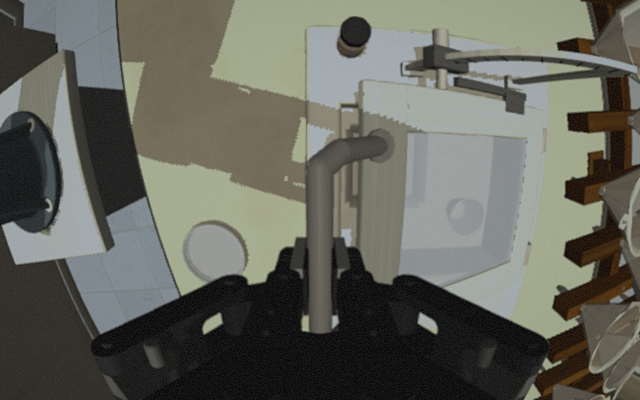

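View pics/s5.png

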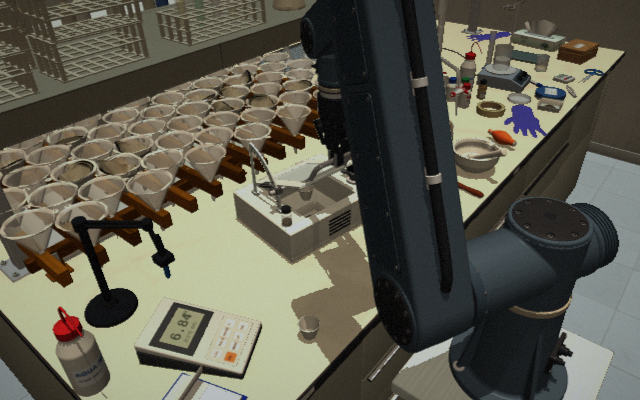

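```bash
python3 -m pendant '{"offset":[[0,0,0.01],[0,0,0.01],[0,0,0.01],[0,0,0.01],[0,0,0.01],[0,0,0.01]],"rotation":[[0,0,0],[0,0,0],[0,0,0],[0,0,0],[0,0,0],[0,0,0]],"jaw":[1,1,1,1,1,1]}' 50
python3 -c "
from h import *
workorder.close_job()"
```

```text
t: 11.35
position: [0.4883, -0.1105, 0.3819]
tcp_rot: [-1.566, 0.143, -0.135]
wrist_force: [-4.4, -2.4, -0.1]
finger_gap: 0.0107
the job is handed in; nothing more can be done
```

The latch is turned fully clockwise, and the lid is lifted to the index rider and held there by the gripper. I handed the job in at about 11.4 s.

- **Latch:** I turned the knob about 81° clockwise, past its click, until the moment rose to 0.8 N m against the stop. I then backed off 1.5° and let go. The wrist picture afterwards showed the toe pointing to the back of the case, clear of the lid.
- **Lid angle:** From the arm's travel the lid stands at about 22.8° (0.397 rad). The fitted lid plane in the scene camera's depth image gave 22.2°.
- **Rider angle:** Read against the quadrant ticks, the rider is at about 23.0°. Compared directly with the pointer in the same wrist images, it is at about 22.5°. Uncorrected camera triangulation read lower, at 21–22.8°. I put this down to calibration bias because it read the ticks and the pointer 1–2° low as well.
- **Match:** In the last comparison the pointer and the rider pin agreed within about 0.2°. I then raised the handle 0.4 mm (about 0.1°) before handing in. The lid should be within about 1° of the mark.
- **Surroundings:** In the last pictures the vial, petri dish, crucible and rider looked undisturbed. The beaker was out of view in the last pictures, so I did not check it at the end. Wrist force stayed under 10 N at every reading.

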